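# Set up a specimen dish and scale bar under the twin-gooseneck light

### The job

Set up the fossil for its record photograph: slide the wide covered dish along the bench, keeping it flat, until it sits centred midway between the two lamp heads of the gooseneck light. Then lay the scale bar flat on the bench with its marks up, on the robot's side of the dish and centred on it, parallel to the line joining the two heads and with a gap of about 25 mm between bar and dish. Do not shift the bottles, the beaker or the stack of small dishes, and do not bump the light.

Things in the scene. Friction and masses are not known exactly. Their poses are not given: they have to be found in the camera images.
- dish: Wide round covered glass dish holding a coiled brown fossil on a black liner: 120 mm across, 22 mm high, flat lid, 0.2 kg; dish and lid are one rigid piece, too wide for a gripper, and slides on the bench. Origin: centre of its underside. z up.
- scale_bar: Black plastic photo scale, 100 x 20 x 8 mm, about 30 g, with a chequer of white 10 mm blocks on its upper face; it starts lying flat, marks up. Origin: centre of its underside; x along its length, z out of the marked face.
- illuminator: Twin-gooseneck light, fixed. Origin: point on the bench midway between its two lamp heads; y along the line of the heads, -x side open, towards the robot. White box 150 mm wide, 105 high, at x 210 to 420 mm. Black 15 mm necks leave the box at y +-42, height 78, arch out via (95, +-135, 210) and (12, +-212, 220) mm, then down to the heads. Nothing of it lies at x below -17 mm.
- head_left (a point): Centre of the lens of one lamp head: 136 mm from the light's origin along its +y, 130 mm above the bench. The head is a tube up to 33 mm thick, pointing inward and down at 43 degrees, its rear end at y 190, height 180 mm, its lowest edge 117 mm above the bench.
- head_right (a point): Centre of the lens of the other lamp head, the mirror image at -y: 136 mm from the light's origin, 130 mm above the bench.
- beaker: Bystander: small open glass beaker, 60 mm across, 78 mm high. Origin: centre of its underside.
- dish_stack: Bystander: stack of three small covered dishes with amber contents, 60 mm across, 45 mm high in all. Origin: centre of its underside.
- bottle_large: Bystander: glass bottle with a blue screw cap, 86 mm across, 180 mm high. Origin: centre of its underside.
- bottle_small: Bystander: glass bottle with a blue screw cap, 70 mm across, 143 mm high. Origin: centre of its underside.
Mind the look-alikes: they are no part of the job. Of the things shaped like the scale_bar, the black one is meant.

How it is judged:
At the end, for the whole second after the job is handed in: Dish flat, its centre within 10 mm of the point midway between the heads; bar flat, marks up, on the light's -x side, centre within 16 mm of the light's x axis, parallel to the line of heads within 7 degrees, gap to the dish 15 to 36 mm (centres 85 to 106 mm apart); both at rest (horizontal distance between dish and illuminator below 0.01 m and height (world z) of each of dish, scale_bar below 0.004 m and angle between dish's own z axis and vertical below 0.05 rad and linear speed of each of dish, scale_bar below 0.01 m/s and angle between scale_bar's own z axis and vertical below 0.08 rad and x of scale_bar in the frame of illuminator below -0.05 m and y of scale_bar in the frame of illuminator between -0.016 and 0.016 m and horizontal distance between scale_bar and dish between 0.085 and 0.106 m and angle between the x axis of scale_bar and the y axis of illuminator, either way round below 0.12 rad); the robot touches nothing.
It fails at once if the dish is lifted off or tipped up from the bench (height (world z) of dish above 0.008 m or angle between dish's own z axis and vertical above 0.12 rad).
It fails at once if a bottle, the beaker or the stack of small dishes is shifted by more than 12 mm or knocked over (distance of any of beaker, dish_stack, bottle_large, bottle_small from where it was at the start of the episode above 0.012 m or angle between any of beaker, dish_stack, bottle_large, bottle_small's own z axis and vertical above 0.3 rad).
It fails at once if the robot bumps the light with more than 5 N (contact force between illuminator and the arm above 5 N or contact force between illuminator and the fingers above 5 N).
It also fails if it takes over 72 s, if anything falls off the work surface, if the arm or the gripper's body presses on something with over 40 N, if the wrist force passes 120 N, or if a joint passes its speed limit or range.

### The arm

A 6-joint arm with a two-finger parallel gripper is mounted at the origin on the work surface. World frame = base frame: x ahead of the robot, y to its left, z up, the work surface at z = 0. Lengths are in m, angles in rad, forces in N, time in s.
With the tool pointing down it reaches from about 0.2 to 0.875 m from the base axis. Payload 3.4 kg.
Tool frame: the origin (TCP) lies midway between the tips of the shut fingers; the grasp point (between the pads) lies 19 mm behind it (grasp_offset is the distance from the TCP to the grasp point, in m); y points along the fingers, z is the direction in which the jaws open and shut, and the axes are right-handed (so a half turn about y gives the same grasp; the last joint's range is limited). The gripper opens to 94 mm and grips with 3 to 60 N. Pads are 16 mm wide; open, the fingers measure 119 mm over their backs; the gripper's body (75 mm by 177 mm) begins 78 mm behind the grasp point.
Start: joints at [-1.421, 0.276, 1.505, -0, 1.361, -0.121], TCP at [0.154, -0.554, 0.205] pointing down, gripper open.
Joint ranges: [-2.89, 2.89], [-0.75, 2.08], [0.22, 2.7], [-1.18, 4.32], [0.11, 2.71], [-2.7, 2.7]. Speed limits (rad/s): [2.57, 2.57, 3.14, 3.14, 3.14, 3.14].

### API

Orientations are given as a 3x3 rotation matrix whose columns are the frame's x, y, z axes.
In Python, from workcell import * gives the robot as it stands.
- The arm moves only by the tool step_arm, never from a script. Its argument "motion" is a list of rows, each a list of 3 entries, a list of its own where there are three numbers: the shift along the world's x, y, z as a fraction of full scale, then the turn, a rotation vector about the world's x, y, z as a fraction of full scale, then the opening, from 0 (shut) to 1 (fully open). A call has exactly 5 rows; each row is the pose to reach, as a shift and turn from the pose commanded when the call began, turning the shorter way round; what a row does not reach only later rows make up. Full scale, the value 1, is 0.25 m for a shift and 180 degrees for a turn. A row lasts 1/10 s, in which the tool goes at most 50 mm and 8.59 degrees, less where a joint would pass 70% of its speed; a pose out of reach is approached as far as the arm can. A call with a number of a shift or a turn outside -1 to 1 is refused whole. A call with a gripper value outside its range is refused whole. The fingers move at their own pace and stop on an object; "newtons" is the grip in N (left out, the last holds). Time passes only in rows, so rows that repeat a pose let the fingers close, or fill a call up. It gives the time, the measured TCP pose, the force and the opening at its end, in the units of the state.
- observe(): the state, without advancing time (a new reading comes with each control period).
- grab_frame(name): name is "side" or "top" or "wrist"; returns the picture (420x560x3 uint8, red, green, blue); there is no depth.
- get_calibration(name): a dict with "mtx" (3x3 intrinsics, pixels), "view" (4x4, takes a point from world to camera coordinates); the wrist camera has in their place "hand_eye" (4x4, takes a point from camera to tool coordinates, whose origin is the TCP and whose axes are the tool frame's). Camera axes: x right, y down, z forward; pixel columns grow to the right and rows downward; lengths in m; the calibration is good to about 2 mm. A picture is of the moment at which its call begins: read the wrist's pose just before it. get_calibration takes no time and is no camera call.
- hand_in(): hands the job in, once; it reports no verdict.
Trained networks look in the newest picture that a camera, given by its name, has taken for a name from the list of things; names that differ only in an ending like _2 or _b are one class to them, and where a whole thing is asked for, a point or a joint stands for the part that bears it (a point fixed in the world has none). Each returns a list of dicts, best first, with "p" (0 to 1); they miss things now and then, are a little off and sometimes report something else, mostly with a low value. They report only what shows in the picture. A call takes as long as a camera call. They do not tell look-alikes from the thing itself.
- find_in(camera, target): "extent" ([left, top, right, bottom] in pixels, round what is visible of it).
- outline_of(camera, target): "mask" (420x560 bool, what is visible of it) and "extent" ([left, top, right, bottom] in pixels, round what is visible of it).
The state is a dict: "time_s": time; "qpos": joint angles; "qvel": joint speeds; "tau": joint torques, N m; "position": TCP position; "ee_rot": TCP orientation; "wrist_force": force on the tool from outside, world axes, zero at the start; "ft_torque": the same for the moment, N m; "grip_width": opening from 0.0 (shut) to 1.0 (fully open).
Only numpy, scipy, OpenCV 4.12 (cv2) and the standard library are available. Lean on these libraries where they do the work, as an engineer would, in place of code of your own. Each camera call takes 0.05 s, during which the arm holds its last target.

## Working session

There is one attempt and no reset: what is moved stays moved. The work goes in short steps, Python scripts to look and compute and a tool call to move; the robot and the scene stay as the last step left them, time stands still between calls to the robot, and variables do not carry over. Pictures are saved under pics/ and viewed, and the job is handed in when it is done.

Besides the shell and the picture viewer there is one more tool, called after "Request:" in YAML: its name, and indented under it one key for each argument. step_arm: Moves the arm, as the interface text tells. Its arguments: {"type":"object","properties":{"motion":{"type":"array","items":{"type":"array"}},"newtons":{"type":"number"}},"required":["motion"]}

```bash
mkdir -p pics; ls
python3 - <<'E'
from workcell import *
import cv2
s=observe();print(s['time_s'],s['position'],s['ee_rot'],s['grip_width'])
for n in ['top','side']:
    im=grab_frame(n);cv2.imwrite(f'pics/{n}0.png',im[:,:,::-1])
    c=get_calibration(n);print(n,c)
    for t in ['dish','scale_bar','illuminator','head_left','beaker','dish_stack','bottle_large','bottle_small']:
        try: print(t,[([round(v) for v in d['extent']],round(d['p'],2)) for d in find_in(n,t)])
        except Exception as e: print(t,e)
E
```

```text
pics
0.0 [ 0.1537288  -0.55349779  0.20462372] [[-9.63553300e-01 -2.64522430e-04  2.67516296e-01]
 [-2.67516343e-01  1.74577751e-03 -9.63551741e-01]
 [-2.12142885e-04 -9.99998441e-01 -1.75291375e-03]] 0.9967579109768547
top {'mtx': array([[481.77695818,   0.        , 280.80513358],
       [  0.        , 481.77695818, 211.17634626],
       [  0.        ,   0.        ,   1.        ]]), 'view': array([[-0.00231626, -0.9999753 ,  0.00663519,  0.05392722],
       [-0.99892358,  0.00200632, -0.0463429 ,  0.51160328],
       [ 0.04632844, -0.00673539, -0.99890355,  1.47743508],
       [ 0.        ,  0.        ,  0.        ,  1.        ]])}
dish [([393, 205, 435, 242], 0.77)]
scale_bar [([165, 217, 194, 225], 0.77), ([208, 225, 240, 234], 0.74), ([122, 204, 140, 234], 0.73), ([154, 247, 181, 265], 0.63)]
illuminator [([213, 17, 378, 167], 0.58)]
head_left [([213, 16, 378, 169], 0.77), ([236, 170, 256, 193], 0.74)]
beaker [([234, 171, 257, 192], 0.75)]
dish_stack [([338, 158, 361, 178], 0.57)]
bottle_large [([155, 138, 190, 171], 0.58), ([215, 16, 378, 168], 0.37), ([337, 160, 360, 176], 0.27
[... 243 characters left out ...]
 -0.26933103, -0.00490554,  0.50682196],
       [-0.14658571,  0.53924468, -0.82929355,  0.12995918],
       [ 0.22599977, -0.79791977, -0.55879167,  1.27837881],
       [ 0.        ,  0.        ,  0.        ,  1.        ]])}
dish [([302, 153, 338, 172], 0.68)]
scale_bar [([201, 366, 253, 389], 0.7), ([264, 270, 288, 300], 0.66), ([331, 295, 337, 326], 0.62), ([268, 333, 308, 362], 0.61), ([238, 306, 259, 340], 0.6)]
illuminator [([64, 115, 245, 227], 0.86)]
head_left [([67, 112, 243, 227], 0.63)]
beaker [([300, 151, 339, 171], 0.75), ([216, 221, 242, 264], 0.65)]
dish_stack [([241, 172, 261, 194], 0.69)]
bottle_large [([139, 242, 180, 327], 0.74)]
bottle_small [([260, 116, 278, 163], 0.86)]
```

Run:
```python
import cv2
a=cv2.imread('pics/top0.png');cv2.imwrite('pics/top0b.png',cv2.resize(a[0:290,100:470],None,fx=2.1,fy=2.05,interpolation=cv2.INTER_CUBIC))
b=cv2.imread('pics/side0.png');cv2.imwrite('pics/side0b.png',cv2.resize(b[90:410,30:400],None,fx=2.1,fy=1.85,interpolation=cv2.INTER_CUBIC))
```

```text
(no output)
```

View pics/top0b.png

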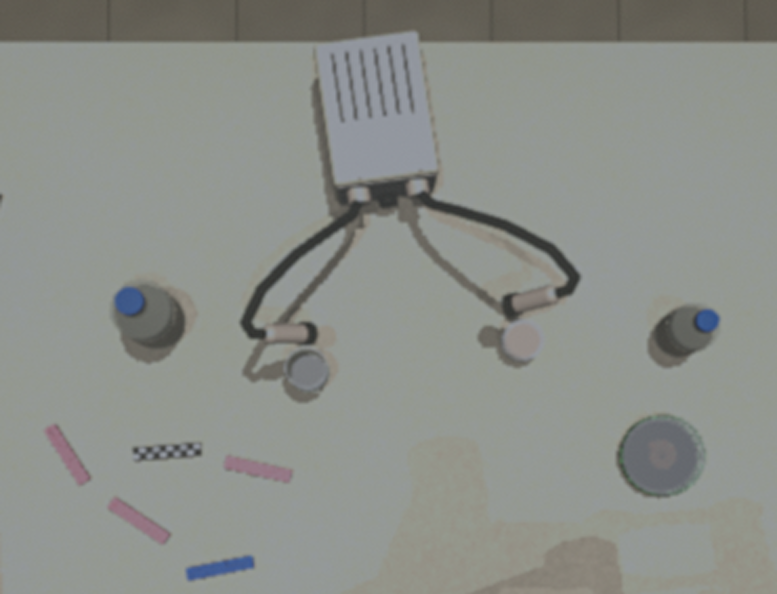

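View pics/side0b.png

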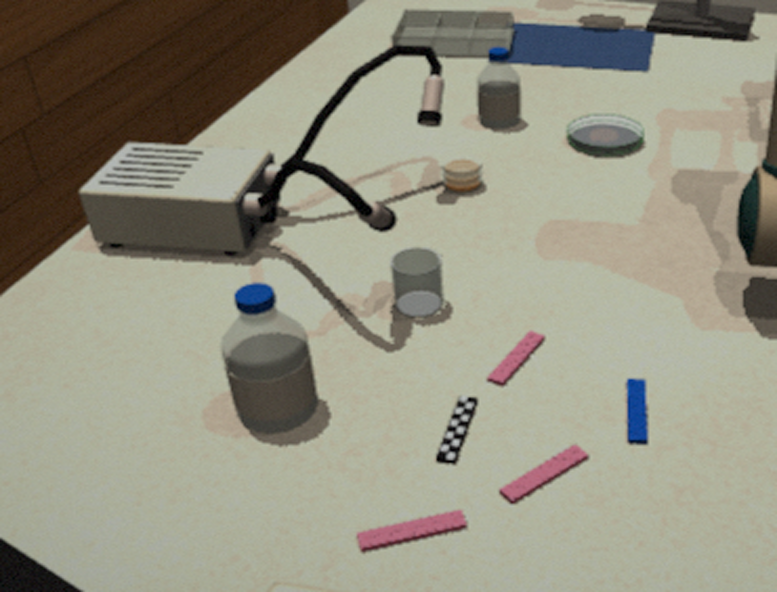

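The top crop shows the black chequered bar at full-picture (180,220). There are three pink look-alikes, at about (132,219), (166,256) and (223,229), and a blue one at (205,277). The dish is at (414,223) and the light has its heads at about (250,162) and (345,149). Only the black and white bar fits the description.

Run:
```python
import cv2
a=cv2.imread('pics/top0.png');cv2.imwrite('pics/top0c.png',cv2.resize(a[10:180,205:385],None,fx=4.4,fy=3.5,interpolation=cv2.INTER_CUBIC))
cv2.imwrite('pics/top0d.png',cv2.resize(a[205:240,150:210],None,fx=10,fy=10,interpolation=cv2.INTER_CUBIC))
b=cv2.imread('pics/side0.png');cv2.imwrite('pics/side0c.png',cv2.resize(b[105:235,60:260],None,fx=4,fy=4,interpolation=cv2.INTER_CUBIC))
```

```text
(no output)
```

View pics/top0c.png

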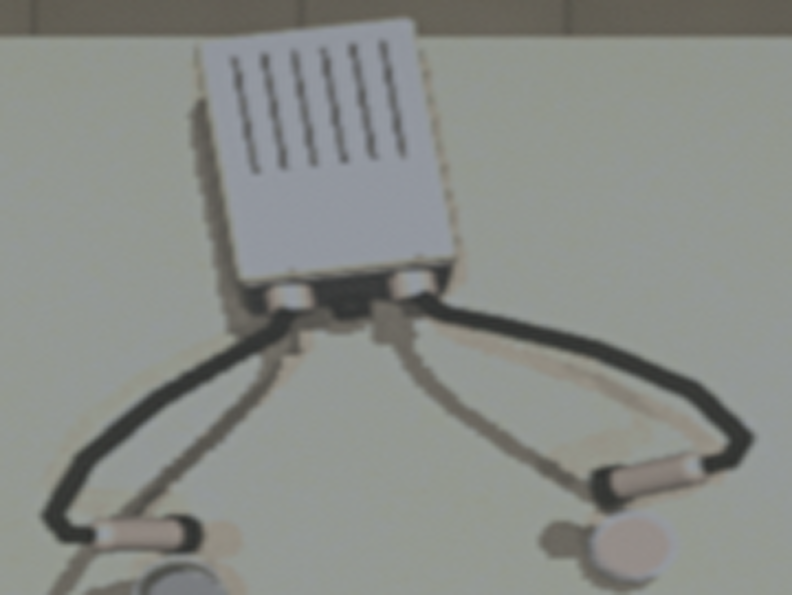

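View pics/side0c.png

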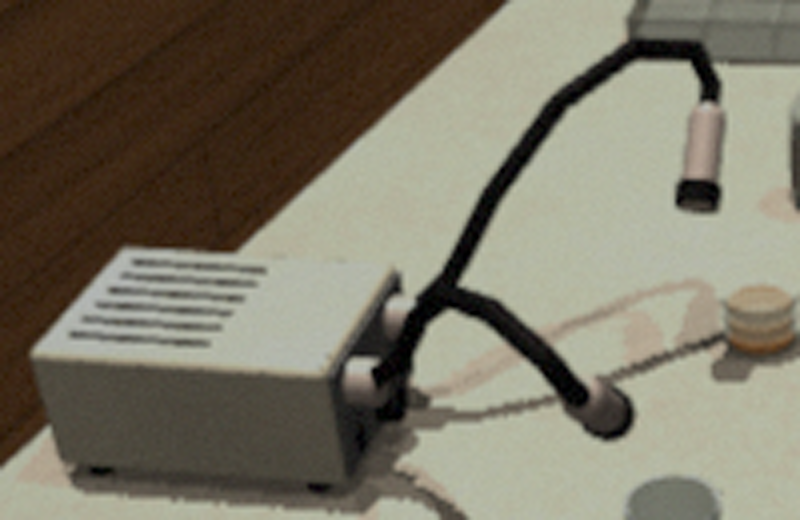

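View pics/top0d.png

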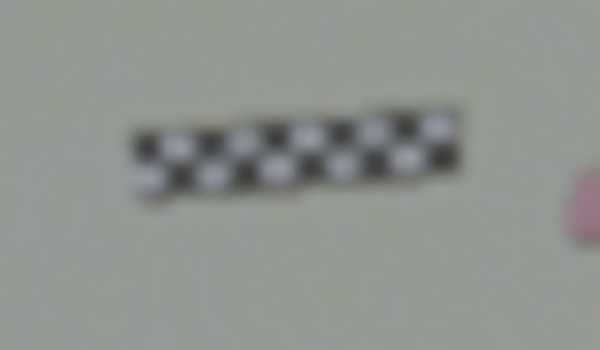

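```bash
cat > h.py <<'E'
from workcell import *
import numpy as np, cv2
from scipy.optimize import least_squares
C={n:get_calibration(n) for n in ['top','side']}
def proj(n,P):
    P=np.atleast_2d(P);c=C[n];p=(c['view'][:3,:3]@P.T).T+c['view'][:3,3]
    q=(c['mtx']@p.T).T;return q[:,:2]/q[:,2:]
def back(n,uv,z):
    c=C[n];R=c['view'][:3,:3];o=-R.T@c['view'][:3,3]
    d=R.T@np.linalg.inv(c['mtx'])@np.array([uv[0],uv[1],1.]);return o+d*(z-o[2])/d[2]
E
python3 - <<'E'
from h import *
L=np.array
t=lambda x,y:(205+x/4.4-.4,10+y/3.5-.4)
s=lambda x,y:(60+x/4-.4,105+y/4-.4)
# light frame, -y on image right
F=[('top',(.42,.075,.105),t(202,42)),('top',(.42,-.075,.105),t(412,18)),('top',(.21,-.075,.105),t(452,258)),('top',(.21,.075,.105),t(240,280)),
('top',(0,.125,.142),t(201,535)),('top',(0,-.125,.142),t(595,489)),
('top',(.012,.212,.22),t(58,517)),('top',(.012,-.212,.22),t(742,438)),
('side',(.42,-.075,.105),s(125,248)),('side',(.21,-.075,.105),s(398,272)),('side',(.21,.075,.105),s(330,378)),('side',(.42,.075,.105),s(33,355)),
('side',(0,.136,.13),s(612,418)),('side',(0,-.136,.13),s(697,200))]
def w(p,P):
    c,s_=np.cos(p[2]),np.sin(p[2]);return L([p[0]+c*P[0]-s_*P[1],p[1]+s_*P[0]+c*P[1],P[2]])
def res(p,FF): return np.concatenate([proj(n,w(p,P))[0]-L(u) for n,P,u in FF])
for nm,FF in [('all',F),('top',F[:8]),('box',F[:4]+F[8:12]),('side',F[8:])]:
    r=least_squares(res,[.6,0,.1],args=(FF,),loss='soft_l1');print(nm,r.x,np.degrees(r.x[2]))
    if nm=='all':print(r.fun.reshape(-1,2).round(1))
bar=L([back('top',(150+x/10-.4,205+y/10-.4),.008) for x,y in [(135,133),(460,107),(460,173),(140,203)]])
print('bar',bar.round(3),bar.mean(0))
grab_frame('top')
m=outline_of('top','dish')[0];print(m['extent'])
e=cv2.fitEllipse(max(cv2.findContours(m['mask'].astype(np.uint8),0,1)[0],key=len));print(e,back('top',e[0],.018))
for k,u,z in [('beaker',(245.5,181.5),.04),('stack',(349.5,168),.03)]:print(k,back('top',u,z))
for k,z in [('scale_bar',.006),('bottle_large',.09),('bottle_small',.07),('beaker',.04),('dish_stack',.022)]:
    for d in outline_of('top',k)[:2]:
        v,u=np.nonzero(d['mask']);print(k,d['p'],d['extent'],u.mean(),back('top',(u.mean(),v.mean()),z))
E
```

```text
all [0.663431   0.0134445  0.14602252] 8.36647413831238
[[-2.5 -0.2]
 [ 0.1 -0.6]
 [ 1.7  0.2]
 [-0.7  1.3]
 [ 1.  -0.4]
 [-1.4 -0.2]
 [-1.1  0.7]
 [ 0.2  0.2]
 [-0.3 -1.2]
 [ 0.4 -3. ]
 [-0.5 -1.4]
 [-1.3 -0.7]
 [ 0.5 -0.9]
 [ 0.5  1.5]]
top [0.66370487 0.01277082 0.14379935] 8.239095959619316
box [0.66226203 0.01604422 0.14072287] 8.062826593632678
side [0.66132774 0.01716098 0.14686598] 8.414800561899028
bar [[0.492 0.417 0.008]
 [0.5   0.316 0.008]
 [0.479 0.316 0.008]
 [0.47  0.415 0.008]] [0.48521522 0.36611913 0.008     ]
[395.5, 204.5, 436.4, 244.6]
((414.71087646484375, 222.33668518066406), (37.30938720703125, 39.56336212158203), 86.42311096191406) [ 0.47618506 -0.35951271  0.018     ]
beaker [0.60091142 0.16010579 0.04      ]
stack [ 0.64307392 -0.15815639  0.03      ]
scale_bar 0.79 [206.2, 223.0, 240.7, 233.2] 223.3723849372385 [0.45687123 0.23066343 0.006     ]
scale_bar 0.7 [167.3, 216.7, 196.0, 226.0] 179.2983193277311 [0.48431871 0.36708262 0.006     ]
bottle_large 0.57 [154.8, 138.3, 187.9, 172.6] 169.6994350282486 [0.67881724 0.37961248 0.09      ]
bottle_large 0.57 [237.1, 172.1, 259.2, 192.4] 245.73170731707316 [0.5992318  0.15609741 0.09      ]
bottle_small 0.74 [410.8, 146.1, 443.3, 172.7] 426.421647819063 [ 0.65861247 -0.38256323  0.07      ]
beaker 0.64 [233.4, 166.8, 257.0, 193.9] 245.59547738693468 [0.60624004 0.15982144 0.04      ]
dish_stack 0.57 [335.5, 157.7, 359.1, 175.7] 347.9180790960452 [ 0.65072611 -0.15453219  0.022     ]
```

Bar confirmed: the enlarged crop shows a black and white chequer, centred at (180,220). Plan: push the dish with the open fingers as a two-point cradle, first along +y and then along the light's +x.

Request:
step_arm:
  motion:
    - [[0.18,0.03,0],[0,0,0.04],1]
    - [[0.36,0.06,0],[0,0,0.08],1]
    - [[0.54,0.1,0],[0,0,0.12],1]
    - [[0.72,0.13,0],[0,0,0.16],1]
    - [[0.88,0.16,0],[0,0,0.2],1]

```text
time_s: 1.75
position: [0.3759, -0.5135, 0.2055]
ee_rot: [[-0.618, 0.0, 0.786], [-0.786, -0.0, -0.618], [-0.0, -1.0, 0.001]]
wrist_force: [-0.5, -0.7, 0.6]
grip_width: 1.003
```

Request:
step_arm:
  motion:
    - [[0.1,0.04,-0.05],[0,0,0.04],1]
    - [[0.2,0.08,-0.12],[0,0,0.08],1]
    - [[0.3,0.12,-0.2],[0,0,0.12],1]
    - [[0.385,0.174,-0.3],[0,0,0.16],1]
    - [[0.385,0.174,-0.4],[0,0,0.197],1]

```text
time_s: 2.25
position: [0.4731, -0.4688, 0.1047]
ee_rot: [[-0.045, 0.002, 0.999], [-0.999, 0.0, -0.045], [-0.0, -1.0, 0.002]]
wrist_force: [-0.8, 0.5, 0.2]
grip_width: 1.0
```

Run:
```python
from h import *
s=observe();print(s['time_s'],s['position'],s['ee_rot'].round(3),s['grip_width'],s['wrist_force'],s['qpos'].round(2))
im=grab_frame('wrist');cv2.imwrite('pics/w1.png',im[:,:,::-1]);print(get_calibration('wrist'))
```

```text
2.25 [ 0.47310358 -0.46878322  0.10467153] [[-0.045  0.002  0.999]
 [-0.999  0.    -0.045]
 [-0.    -1.     0.002]] 1.0000990182993545 [-0.81112712  0.45606472  0.23086993] [-0.89  0.47  1.45  0.    1.22 -0.84]
{'mtx': array([[296.8212118 ,   0.        , 280.58835671],
       [  0.        , 296.8212118 , 210.05722809],
       [  0.        ,   0.        ,   1.        ]]), 'hand_eye': array([[ 7.98049382e-04,  9.60499815e-01,  2.78279478e-01,
        -8.12800141e-02],
       [-5.54371445e-04, -2.78279099e-01,  9.60500097e-01,
        -1.79250186e-01],
       [ 9.99999528e-01, -9.20796705e-04,  3.10393207e-04,
         2.36545597e-04],
       [ 0.00000000e+00,  0.00000000e+00,  0.00000000e+00,
         1.00000000e+00]])}
```

View pics/w1.png

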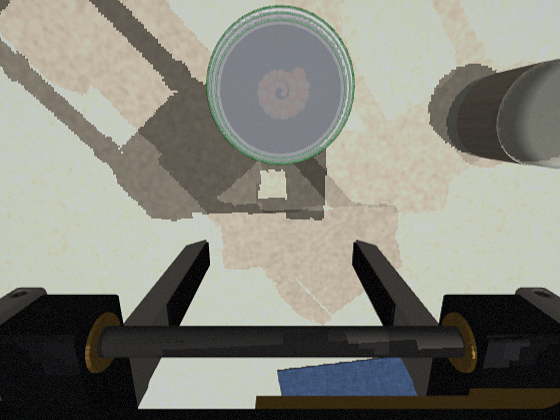

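The wrist picture shows the dish with its fossil centred at about (281,86), squarely ahead of the two open fingers, with the small bottle at right.

```bash
cat >> h.py <<'E'
W=get_calibration('wrist')
def wback(s,uv,z):
    T=np.eye(4);T[:3,:3]=s['ee_rot'];T[:3,3]=s['position'];M=T@W['hand_eye']
    d=M[:3,:3]@np.linalg.inv(W['mtx'])@np.array([uv[0],uv[1],1.]);o=M[:3,3];return o+d*(z-o[2])/d[2]
def wproj(s,P):
    T=np.eye(4);T[:3,:3]=s['ee_rot'];T[:3,3]=s['position'];M=np.linalg.inv(T@W['hand_eye'])
    p=M[:3,:3]@np.array(P)+M[:3,3];q=W['mtx']@p;return q[:2]/q[2]
def dishw():
    s=observe();grab_frame('wrist');best=outline_of('wrist','dish')
    if not best: return None
    m=best[0]['mask'].astype(np.uint8);c=max(cv2.findContours(m,0,1)[0],key=cv2.contourArea)
    P=np.array([wback(s,p[0],.016)[:2] for p in cv2.convexHull(c)],np.float32)
    (x,y),r=cv2.minEnclosingCircle(P);return best[0]['p'],(x,y),r,P.mean(0)
E
python3 - <<'E'
from h import *
print(dishw())
E
```

```text
(0.84, (0.4780784249305725, -0.3604438900947571), 0.062630295753479, array([ 0.47931895, -0.36151946], dtype=float32))
```

Request:
step_arm:
  motion:
    - [[0,0,-0.12],[0,0,0],1]
    - [[0,0,-0.24],[0,0,0],1]
    - [[0,0.02,-0.33],[0,0,0],1]
    - [[0.002,0.06,-0.38],[0,0,0],1]
    - [[0.005,0.12,-0.38],[0,0,0],1]

```text
time_s: 2.9
position: [0.4706, -0.4412, 0.0102]
ee_rot: [[-0.057, -0.0, 0.998], [-0.998, 0.0, -0.057], [-0.0, -1.0, -0.0]]
wrist_force: [0.6, 1.4, 0.5]
grip_width: 0.996
```

Request:
step_arm:
  motion:
    - [[0.002,0.04,0],[0,0,0],1]
    - [[0.004,0.08,0],[0,0,0],1]
    - [[0.006,0.12,0],[0,0,0],1]
    - [[0.008,0.16,0],[0,0,0],1]
    - [[0.01,0.2,0],[0,0,0],1]

```text
time_s: 3.4
position: [0.4747, -0.3914, 0.0116]
ee_rot: [[-0.052, 0.002, 0.999], [-0.999, -0.004, -0.052], [0.003, -1.0, 0.002]]
wrist_force: [-0.1, -3.6, 1.8]
grip_width: 1.001
```

Run:
```python
from h import *
s=observe();print(s['time_s'],s['position'],s['grip_width'],s['wrist_force'])
print(dishw())
im=grab_frame('wrist');cv2.imwrite('pics/w2.png',im[:,:,::-1])
```

```text
3.4 [ 0.47469818 -0.39143026  0.01164096] 1.0006265314008511 [-0.06174258 -3.64083367  1.82589608]
(0.72, (0.47701090574264526, -0.3486752510070801), 0.0637630969285965, array([ 0.47830912, -0.3489564 ], dtype=float32))
```

View pics/w2.png

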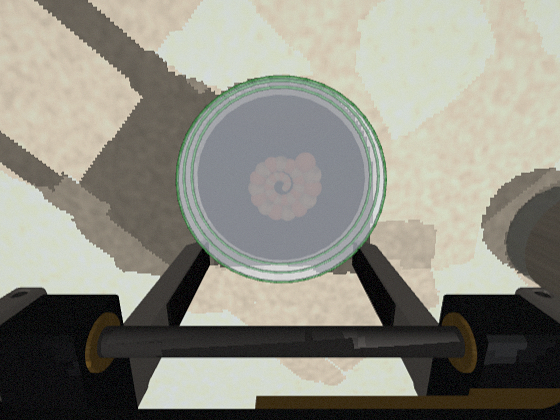

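Request:
step_arm:
  motion:
    - [[0.003,0.06,0],[0,0,0],1]
    - [[0.006,0.12,0],[0,0,0],1]
    - [[0.009,0.18,0],[0,0,0],1]
    - [[0.012,0.24,0],[0,0,0],1]
    - [[0.016,0.3,0],[0,0,0],1]

```text
time_s: 4.05
position: [0.4777, -0.3141, 0.0105]
ee_rot: [[-0.052, -0.0, 0.999], [-0.999, -0.0, -0.052], [0.0, -1.0, -0.0]]
wrist_force: [0.0, -3.0, 2.2]
grip_width: 1.0
```

Request:
step_arm:
  motion:
    - [[0.003,0.06,0],[0,0,0],1]
    - [[0.006,0.12,0],[0,0,0],1]
    - [[0.009,0.18,0],[0,0,0],1]
    - [[0.012,0.24,0],[0,0,0],1]
    - [[0.016,0.3,0],[0,0,0],1]

```text
time_s: 4.55
position: [0.4818, -0.2394, 0.0105]
ee_rot: [[-0.053, -0.0, 0.999], [-0.999, -0.0, -0.053], [0.0, -1.0, -0.0]]
wrist_force: [-0.2, -3.3, 3.3]
grip_width: 1.002
```

Run:
```python
from h import *
s=observe();print(s['time_s'],s['position'],s['grip_width'],s['wrist_force'])
print(dishw())
```

```text
4.55 [ 0.48178003 -0.23939334  0.01053898] 1.001506007798486 [-0.19426591 -3.34863699  3.28475507]
(0.6, (0.48427140712738037, -0.19620613753795624), 0.06317201256752014, array([ 0.48521456, -0.1925367 ], dtype=float32))
```

Request:
step_arm:
  motion:
    - [[0.003,0.06,0],[0,0,0],1]
    - [[0.006,0.12,0],[0,0,0],1]
    - [[0.009,0.18,0],[0,0,0],1]
    - [[0.012,0.24,0],[0,0,0],1]
    - [[0.016,0.3,0],[0,0,0],1]

```text
time_s: 5.15
position: [0.4854, -0.1638, 0.0103]
ee_rot: [[-0.053, -0.001, 0.999], [-0.999, 0.001, -0.053], [-0.001, -1.0, -0.001]]
wrist_force: [-0.2, -1.8, -0.4]
grip_width: 0.999
```

Request:
step_arm:
  motion:
    - [[0.003,0.06,0],[0,0,0],1]
    - [[0.006,0.12,0],[0,0,0],1]
    - [[0.009,0.18,0],[0,0,0],1]
    - [[0.012,0.24,0],[0,0,0],1]
    - [[0.016,0.3,0],[0,0,0],1]

```text
time_s: 5.65
position: [0.4898, -0.0893, 0.0105]
ee_rot: [[-0.053, 0.0, 0.999], [-0.999, 0.0, -0.053], [-0.0, -1.0, 0.0]]
wrist_force: [0.5, -0.8, -0.9]
grip_width: 1.0
```

Request:
step_arm:
  motion:
    - [[0.002,0.05,0],[0,0,0],1]
    - [[0.004,0.09,0],[0,0,0],1]
    - [[0.006,0.12,0],[0,0,0],1]
    - [[0.007,0.136,0],[0,0,0],1]
    - [[0.007,0.136,0],[0,0,0],1]

```text
time_s: 6.15
position: [0.4916, -0.0561, 0.0105]
ee_rot: [[-0.052, 0.0, 0.999], [-0.999, 0.0, -0.052], [-0.0, -1.0, 0.0]]
wrist_force: [-0.1, -0.9, 0.6]
grip_width: 1.004
```

Run:
```python
from h import *
s=observe();print(s['time_s'],s['position'],s['grip_width'],s['wrist_force'])
print(dishw())
```

```text
6.15 [ 0.49164417 -0.05608523  0.01052214] 1.0038641870002405 [-0.11407144 -0.91141013  0.56724147]
(0.62, (0.4941733777523041, -0.012055805884301662), 0.0637425035238266, array([ 0.49189255, -0.01152195], dtype=float32))
```

Request:
step_arm:
  motion:
    - [[0,-0.1,0],[0,0,0],1]
    - [[0,-0.16,0.06],[0,0,0],1]
    - [[0,-0.16,0.25],[0,0,-0.04],1]
    - [[-0.1,-0.1,0.42],[0,0,-0.08],1]
    - [[-0.25,0,0.6],[0,0,-0.127],1]

```text
time_s: 6.75
position: [0.439, -0.0636, 0.1517]
ee_rot: [[-0.444, 0.002, 0.896], [-0.896, -0.001, -0.444], [-0.0, -1.0, 0.002]]
wrist_force: [-0.0, 0.2, 0.0]
grip_width: 0.999
```

Request:
step_arm:
  motion:
    - [[-0.06,0.04,0.1],[0,0,-0.047],1]
    - [[-0.12,0.08,0.16],[0,0,-0.094],1]
    - [[-0.178,0.112,0.16],[0,0,-0.141],1]
    - [[-0.178,0.112,0.16],[0,0,-0.188],1]
    - [[-0.178,0.112,0.16],[0,0,-0.235],1]

```text
time_s: 7.25
position: [0.393, -0.0345, 0.1902]
ee_rot: [[-0.931, 0.001, 0.365], [-0.365, -0.0, -0.931], [-0.001, -1.0, 0.001]]
wrist_force: [-0.1, -0.2, 0.2]
grip_width: 1.0
```

Request:
step_arm:
  motion:
    - [[0,0,0],[0,0,-0.04],1]
    - [[0,0,0],[0,0,-0.078],1]
    - [[0,0,0],[0,0,-0.078],1]
    - [[0,0,0],[0,0,-0.078],1]
    - [[0,0,0],[0,0,-0.078],1]

```text
time_s: 7.75
position: [0.3934, -0.0346, 0.1897]
ee_rot: [[-0.991, -0.0, 0.137], [-0.137, -0.0, -0.991], [0.0, -1.0, 0.0]]
wrist_force: [-0.3, 0.0, -1.2]
grip_width: 1.002
```

Run:
```python
from h import *
s=observe();print(s['time_s'],s['position'],s['ee_rot'].round(3),s['grip_width'],s['wrist_force'],s['qpos'].round(2))
im=grab_frame('wrist').copy();
print(dishw())
th=.1455;ex=np.array([np.cos(th),np.sin(th),0]);ey=np.array([-ex[1],ex[0],0]);O=np.array([.6634,.0135,0])
for p in [(0,.125,.142),(0,-.125,.142),(0,.136,.13),(0,-.136,.13),(.21,.075,.105),(.21,-.075,.105),(.21,.075,0.0),(0,0,0)]:
    q=wproj(s,O+p[0]*ex+p[1]*ey+np.array([0,0,p[2]]));print(q.round(0));cv2.circle(im,tuple(int(v) for v in q),2,(255,0,0),-1)
cv2.imwrite('pics/w3.png',im[:,:,::-1])
```

```text
7.75 [ 0.39342883 -0.03464449  0.18970026] [[-0.991 -0.     0.137]
 [-0.137 -0.    -0.991]
 [ 0.    -1.     0.   ]] 1.0023104157233553 [-0.26051237  0.03461738 -1.22871452] [-0.26  0.01  1.87 -0.    1.26  1.17]
(0.72, (0.4935552179813385, -0.010328562930226326), 0.06322043389081955, array([ 0.4973034 , -0.01276456], dtype=float32))
[  36. -234.]
[ 487. -240.]
[  33. -211.]
[ 492. -217.]
[  97. -751.]
[ 411. -756.]
[ 173. -387.]
[270. -73.]
```

View pics/w3.png

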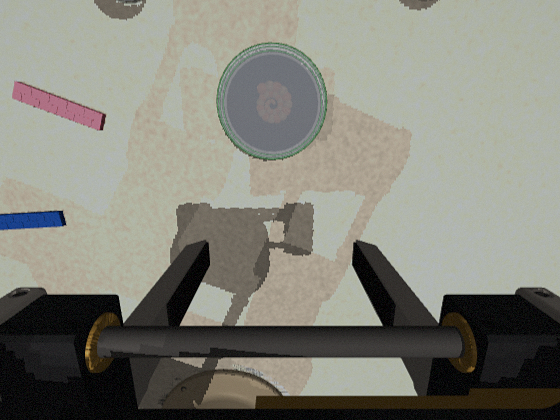

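Request:
step_arm:
  motion:
    - [[-0.006,0.034,-0.18],[0,0,0.002],1]
    - [[-0.01,0.034,-0.36],[0,0,0.003],1]
    - [[-0.01,0.034,-0.54],[0,0,0.003],1]
    - [[-0.01,0.034,-0.67],[0,0,0.003],1]
    - [[-0.01,0.034,-0.718],[0,0,0.003],1]

```text
time_s: 8.4
position: [0.3885, -0.0254, 0.0075]
ee_rot: [[-0.989, -0.006, 0.145], [-0.145, 0.001, -0.989], [0.005, -1.0, -0.002]]
wrist_force: [-0.2, -0.1, -0.0]
grip_width: 0.999
```

Request:
step_arm:
  motion:
    - [[0.06,0.009,0],[0,0,0],1]
    - [[0.12,0.018,0],[0,0,0],1]
    - [[0.18,0.027,0],[0,0,0],1]
    - [[0.23,0.035,0],[0,0,0],1]
    - [[0.28,0.042,0],[0,0,0],1]

```text
time_s: 8.9
position: [0.4616, -0.0154, 0.011]
ee_rot: [[-0.989, -0.001, 0.146], [-0.146, -0.001, -0.989], [0.001, -1.0, 0.0]]
wrist_force: [-5.0, -2.1, 5.8]
grip_width: 1.0
```

Run:
```python
from h import *
s=observe();print(s['time_s'],s['position'],s['ee_rot'].round(3),s['grip_width'],s['wrist_force'],s['qpos'].round(2))
print(dishw())
im=grab_frame('wrist');cv2.imwrite('pics/w4.png',im[:,:,::-1])
```

```text
8.9 [ 0.46156796 -0.0153508   0.01104873] [[-0.989 -0.001  0.146]
 [-0.146 -0.001 -0.989]
 [ 0.001 -1.     0.   ]] 0.9996603292496465 [-4.98856502 -2.08162516  5.78801241] [-0.18  0.31  2.02 -0.    0.81  1.24]
(0.63, (0.5043627023696899, -0.009108099155128002), 0.06359775364398956, array([ 0.5076116 , -0.00989218], dtype=float32))
```

View pics/w4.png

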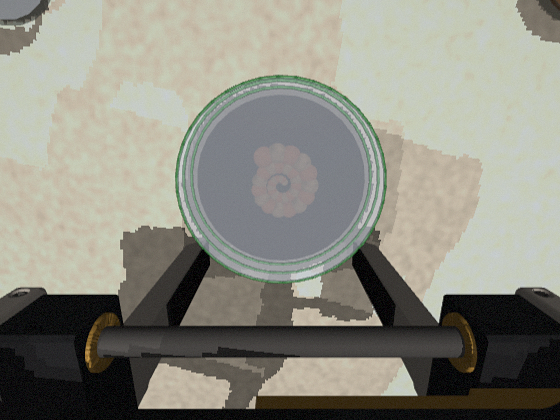

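Request:
step_arm:
  motion:
    - [[0.05,0.007,0],[0,0,0],1]
    - [[0.1,0.015,0],[0,0,0],1]
    - [[0.15,0.022,0],[0,0,0],1]
    - [[0.2,0.029,0],[0,0,0],1]
    - [[0.24,0.035,0],[0,0,0],1]

```text
time_s: 9.55
position: [0.5225, -0.0066, 0.0101]
ee_rot: [[-0.989, 0.0, 0.145], [-0.145, -0.0, -0.989], [-0.0, -1.0, 0.0]]
wrist_force: [-1.9, -1.1, 1.1]
grip_width: 0.998
```

Request:
step_arm:
  motion:
    - [[0.05,0.007,0],[0,0,0],1]
    - [[0.1,0.015,0],[0,0,0],1]
    - [[0.15,0.022,0],[0,0,0],1]
    - [[0.2,0.029,0],[0,0,0],1]
    - [[0.22,0.032,0],[0,0,0],1]

```text
time_s: 10.05
position: [0.5785, 0.0013, 0.0102]
ee_rot: [[-0.989, 0.002, 0.145], [-0.145, -0.0, -0.989], [-0.002, -1.0, 0.001]]
wrist_force: [-1.3, -0.8, -0.7]
grip_width: 1.001
```

Run:
```python
from h import *
s=observe();print(s['time_s'],s['position'],s['ee_rot'].round(3),s['grip_width'],s['wrist_force'],s['qpos'].round(2))
im=grab_frame('wrist').copy();
print(dishw())
th=.1455;ex=np.array([np.cos(th),np.sin(th),0]);ey=np.array([-ex[1],ex[0],0]);O=np.array([.6634,.0135,0])
for p in [(0,.125,.142),(0,-.125,.142),(0,.136,.13),(0,-.136,.13),(.21,.075,.105),(.21,-.075,.105),(.21,.075,0.0),(0,0,0)]:
    q=wproj(s,O+p[0]*ex+p[1]*ey+np.array([0,0,p[2]]));print(q.round(0));cv2.circle(im,tuple(int(v) for v in q),2,(255,0,0),-1)
cv2.imwrite('pics/w5.png',im[:,:,::-1])
im=grab_frame('side');cv2.imwrite('pics/side5.png',im[:,:,::-1])
im=grab_frame('top');cv2.imwrite('pics/top5.png',im[:,:,::-1])
```

```text
10.05 [0.57849104 0.00133015 0.01022619] [[-0.989  0.002  0.145]
 [-0.145 -0.    -0.989]
 [-0.002 -1.     0.001]] 1.0012275962587722 [-1.28190486 -0.82218312 -0.73239112] [-0.12  0.45  1.77  0.    0.92  1.31]
(0.57, (0.6222047209739685, 0.007835526950657368), 0.06325840204954147, array([0.62186307, 0.01216755], dtype=float32))
[-551.   93.]
[1115.   91.]
[-438.  100.]
[1002.   98.]
[ -720. -2856.]
[ 1280. -2852.]
[ 100. -413.]
[281. 117.]
```

View pics/w5.png

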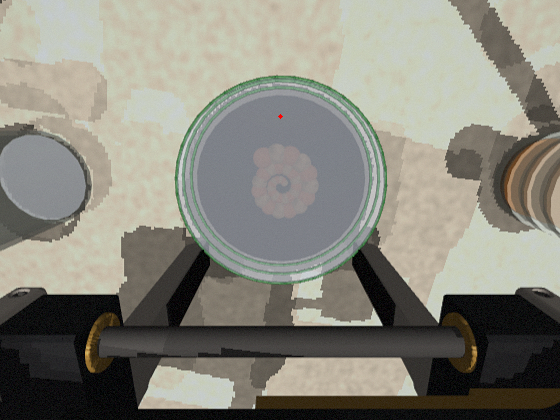

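View pics/side5.png

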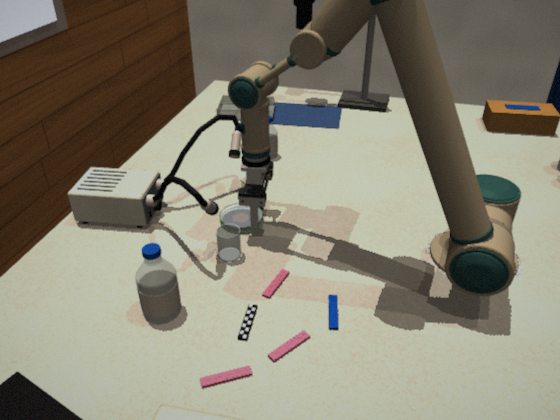

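Request:
step_arm:
  motion:
    - [[0.045,0.007,0],[0,0,0],1]
    - [[0.09,0.014,0],[0,0,0],1]
    - [[0.13,0.02,0],[0,0,0],1]
    - [[0.155,0.024,0],[0,0,0],1]
    - [[0.168,0.026,0],[0,0,0],1]

```text
time_s: 10.8
position: [0.6186, 0.0078, 0.0101]
ee_rot: [[-0.989, -0.001, 0.145], [-0.145, -0.0, -0.989], [0.001, -1.0, 0.0]]
wrist_force: [-2.5, -0.5, 1.8]
grip_width: 0.997
```

Run:
```python
from h import *
s=observe();print(s['time_s'],s['position'],s['wrist_force'])
print(dishw())
```

```text
10.8 [0.6185535  0.00779762 0.01006768] [-2.50161063 -0.47961463  1.82189978]
(0.72, (0.6617045402526855, 0.014315344393253326), 0.06333860009908676, array([0.6637216 , 0.01527759], dtype=float32))
```

Request:
step_arm:
  motion:
    - [[-0.06,-0.009,0],[0,0,0],1]
    - [[-0.2,-0.029,0],[0,0,0],1]
    - [[-0.36,-0.05,0.05],[0,0,0],1]
    - [[-0.52,-0.07,0.2],[0,0,0],1]
    - [[-0.68,-0.07,0.36],[0,0,0],1]

```text
time_s: 11.4
position: [0.4542, -0.0099, 0.0922]
ee_rot: [[-0.99, -0.001, 0.144], [-0.144, 0.0, -0.99], [0.001, -1.0, -0.0]]
wrist_force: [0.7, -0.1, 0.4]
grip_width: 1.0
```

Request:
step_arm:
  motion:
    - [[0,0.18,0.08],[0,0,0.047],1]
    - [[0.02,0.38,0.16],[0,0,0.094],1]
    - [[0.03,0.56,0.24],[0,0,0.141],1]
    - [[0.04,0.74,0.3],[0,0,0.188],1]
    - [[0.05,0.94,0.3],[0,0,0.235],1]

```text
time_s: 11.9
position: [0.4706, 0.2268, 0.1702]
ee_rot: [[-0.63, 0.007, 0.776], [-0.776, 0.002, -0.63], [-0.006, -1.0, 0.004]]
wrist_force: [1.1, -0.4, -0.8]
grip_width: 0.999
```

Run:
```python
from h import *
s=observe();print(s['time_s'],s['position'],s['ee_rot'].round(3),s['wrist_force'],s['qpos'].round(2))
im=grab_frame('top');cv2.imwrite('pics/top6.png',cv2.resize(im[10:240,200:400,::-1],None,fx=3,fy=2.6,interpolation=cv2.INTER_CUBIC))
m=outline_of('top','dish')
for d in m:
  e=cv2.fitEllipse(max(cv2.findContours(d['mask'].astype(np.uint8),0,1)[0],key=len));print(d['p'],e,back('top',e[0],.018))
print([ (o['extent'],o['p']) for o in find_in('top','head_left')])
im=grab_frame('wrist');cv2.imwrite('pics/w6.png',im[:,:,::-1])
```

```text
11.9 [0.47058977 0.22677607 0.17017859] [[-0.63   0.007  0.776]
 [-0.776  0.002 -0.63 ]
 [-0.006 -1.     0.004]] [ 1.11933208 -0.41193655 -0.82009589] [ 0.32  0.22  1.68 -0.    1.24  1.  ]
0.7 ((292.9902038574219, 162.44007873535156), (37.562103271484375, 38.26166534423828), 101.92012786865234) [0.66224282 0.01482722 0.018     ]
[([214.6, 16.7, 377.7, 168.4], 0.68)]
```

View pics/top6.png

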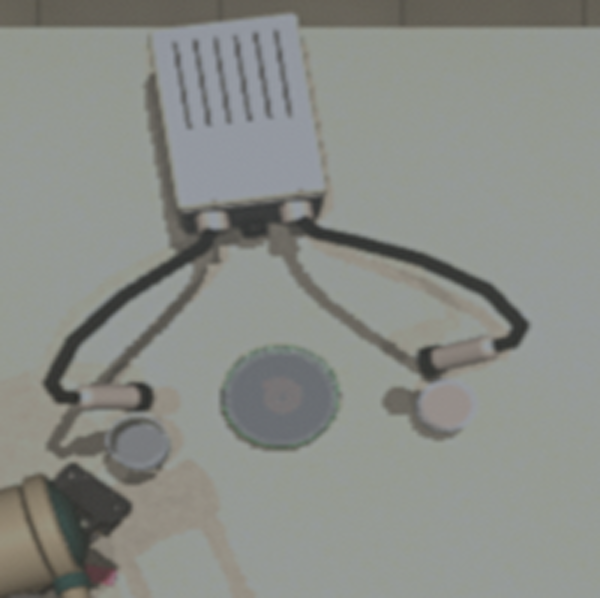

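View pics/w6.png

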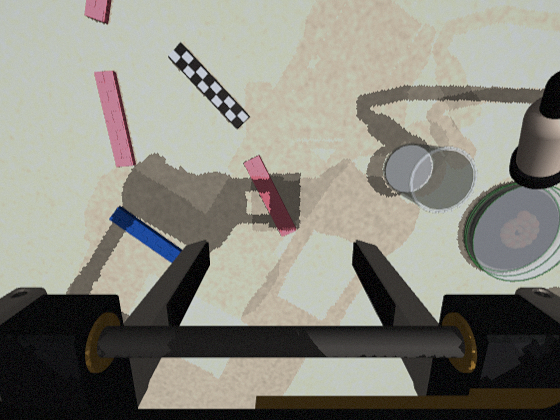

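The top picture shows the dish centred between the heads. In the wrist picture the black and white bar is at about (209,85), with pink bars at (115,118) and (270,195) and the blue one at (145,235).

Run:
```python
from h import *
R=np.array([[-.63,.007,.776],[-.776,.002,-.63],[-.006,-1,.004]])
s=observe();print(s['position'],s['ee_rot'].round(3))
P=np.array([wback(s,u,.008) for u in [(169,56),(180,43),(249,117),(238,129)]])
print(P.round(4),P.mean(0)); d=(P[0]+P[1]-P[2]-P[3])/2;print(np.linalg.norm(d),np.degrees(np.arctan2(-d[0],d[1])))
```

```text
[0.4683735  0.22531051 0.16698735] [[-0.633  0.001  0.774]
 [-0.774 -0.    -0.633]
 [-0.    -1.     0.001]]
[[0.474  0.4132 0.008 ]
 [0.4913 0.4146 0.008 ]
 [0.4984 0.3156 0.008 ]
 [0.4808 0.3138 0.008 ]] [0.48612281 0.36430325 0.008     ]
0.0994284568494903 4.014145018696764
```

Request:
step_arm:
  motion:
    - [[0.015,0.12,-0.05],[0,0,0.047],0.6]
    - [[0.03,0.25,-0.1],[0,0,0.095],0.55]
    - [[0.05,0.38,-0.16],[0,0,0.143],0.5]
    - [[0.07,0.5,-0.22],[0,0,0.19],0.5]
    - [[0.07,0.556,-0.28],[0,0,0.238],0.5]

```text
time_s: 12.6
position: [0.4875, 0.3638, 0.0962]
ee_rot: [[0.063, 0.001, 0.998], [-0.998, 0.001, 0.063], [-0.001, -1.0, 0.001]]
wrist_force: [-0.7, -0.5, 0.4]
grip_width: 0.612
```

Run:
```python
from h import *
s=observe();print(s['time_s'],s['position'],s['ee_rot'].round(3),s['grip_width'])
im=grab_frame('wrist');cv2.imwrite('pics/w7.png',im[:,:,::-1])
for d in outline_of('wrist','scale_bar'):
    r=cv2.minAreaRect(np.argwhere(d['mask'])[:,::-1].astype(np.float32));b=np.array([wback(s,u,.008) for u in cv2.boxPoints(r)]);print(d['p'],r,b.mean(0).round(4),b.round(3)[:,:2].tolist())
```

```text
12.6 [0.48746229 0.3638073  0.09619983] [[ 0.063  0.001  0.998]
 [-0.998  0.001  0.063]
 [-0.001 -1.     0.001]] 0.6121758997853862
0.81 ((286.1123046875, 33.83523941040039), (29.475858688354492, 128.95687866210938), 58.24052047729492) [0.4817 0.5137 0.008 ] [[0.433, 0.496], [0.517, 0.549], [0.531, 0.533], [0.446, 0.478]]
0.72 ((96.80480194091797, 261.2024841308594), (76.00344848632812, 25.63925552368164), 72.25532531738281) [0.3102 0.3025 0.008 ] [[0.291, 0.337], [0.315, 0.346], [0.33, 0.269], [0.304, 0.258]]
0.65 ((278.0, 207.0), (102.0, 22.0), 90.0) [0.4852 0.368  0.008 ] [[0.472, 0.417], [0.492, 0.418], [0.499, 0.319], [0.477, 0.318]]
0.6 ((166.70298767089844, 156.96084594726562), (25.969120025634766, 107.84737396240234), 34.07719421386719) [0.3821 0.4087 0.008 ] [[0.344, 0.374], [0.402, 0.455], [0.42, 0.445], [0.363, 0.361]]
```

View pics/w7.png

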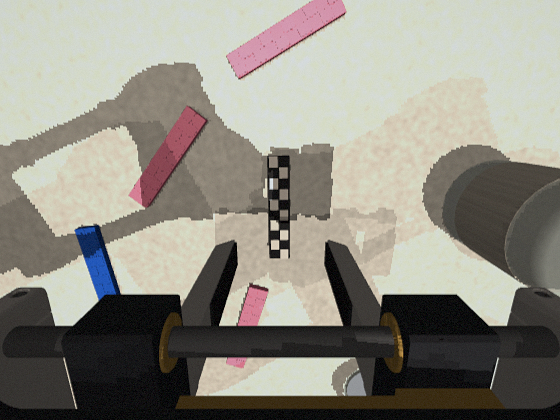

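Request:
step_arm:
  motion:
    - [[-0.006,0.008,-0.12],[0,0,0],0.5]
    - [[-0.008,0.008,-0.24],[0,0,0],0.5]
    - [[-0.008,0.008,-0.32],[0,0,0],0.5]
    - [[-0.008,0.008,-0.365],[0,0,0],0.5]
    - [[-0.008,0.008,-0.365],[0,0,0],0.5]

```text
time_s: 13.2
position: [0.4838, 0.3633, 0.005]
ee_rot: [[0.056, -0.002, 0.998], [-0.998, -0.002, 0.056], [0.002, -1.0, -0.002]]
wrist_force: [-1.0, -0.8, -0.1]
grip_width: 0.503
```

Request:
step_arm:
  motion:
    - [[0,0,0],[0,0,0],0.3]
    - [[0,0,0],[0,0,0],0.1]
    - [[0,0,0],[0,0,0],0]
    - [[0,0,0],[0,0,0],0]
    - [[0,0,0],[0,0,0],0]
  newtons: 15

```text
time_s: 13.7
position: [0.4847, 0.3658, 0.0067]
ee_rot: [[0.06, 0.002, 0.998], [-0.998, 0.001, 0.06], [-0.001, -1.0, 0.002]]
wrist_force: [0.3, 0.2, 3.1]
grip_width: 0.197
```

Request:
step_arm:
  motion:
    - [[0,0,0],[0,0,0],0]
    - [[0,0,0],[0,0,0],0]
    - [[0,0,0.05],[0,0,0],0]
    - [[0,0,0.15],[0,0,0],0]
    - [[0,0,0.25],[0,0,0],0]

```text
time_s: 14.2
position: [0.4834, 0.3652, 0.0687]
ee_rot: [[0.059, -0.002, 0.998], [-0.998, -0.001, 0.059], [0.001, -1.0, -0.002]]
wrist_force: [-0.1, 0.5, 0.3]
grip_width: 0.203
```

Run:
```python
from h import *
s=observe();print(s['time_s'],s['position'],s['ee_rot'].round(3),s['grip_width'],s['grip_width']*94)
im=grab_frame('wrist');cv2.imwrite('pics/w8.png',im[:,:,::-1])
im=grab_frame('side');cv2.imwrite('pics/side8.png',cv2.resize(im[200:380,180:380,::-1],None,fx=3,fy=3))
```

```text
14.2 [0.48344989 0.36516214 0.06870776] [[ 0.059 -0.002  0.998]
 [-0.998 -0.001  0.059]
 [ 0.001 -1.    -0.002]] 0.20342252908971153 19.121717734432885
```

View pics/w8.png

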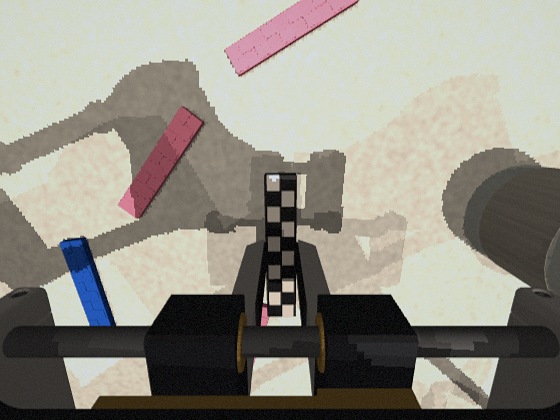

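View pics/side8.png

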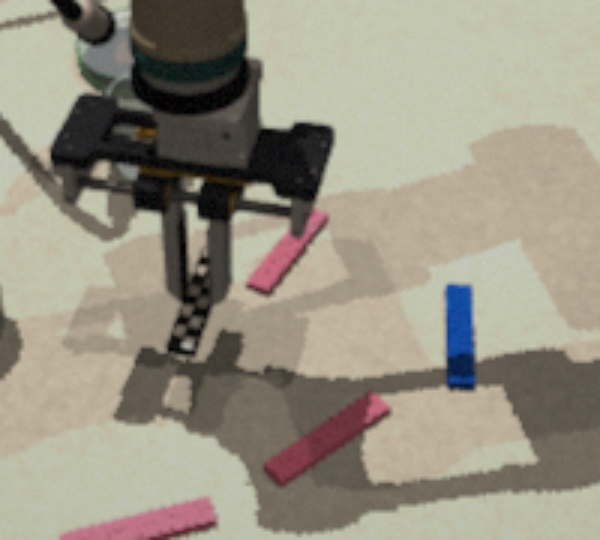

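Run:
```python
from h import *
s=observe();R=s['ee_rot'];z=s['position'][2]+.002
P=np.array([wback(s,u,z)-s['position'] for u in [(265,174),(295,174),(269,315),(296,317)]])@R
print((P*1000).round(1),P.mean(0)*1000)
c=s['position']+R@P.mean(0);print('bar now',c)
th=.1455;ex=np.array([np.cos(th),np.sin(th),0])
goal=np.array([.6625,.0145,0])-.0955*ex;print('goal',goal)
```

```text
[[-52.4  -1.9  -9.1]
 [-52.4  -1.8   9. ]
 [ 45.6  -2.2  -7.8]
 [ 47.4  -2.1  10.9]] [-2.95683363 -1.985265    0.76637063]
bar now [0.48690707 0.36994643 0.07392777]
goal [0.5680091  0.00065373 0.        ]
```

Request:
step_arm:
  motion:
    - [[0,-0.12,0.06],[0,0,0.01],0]
    - [[0,-0.28,0.12],[0,0,0.02],0]
    - [[0.02,-0.45,0.16],[0,0,0.027],0]
    - [[0.04,-0.62,0.16],[0,0,0.027],0]
    - [[0.04,-0.8,0.16],[0,0,0.027],0]

```text
time_s: 14.8
position: [0.4943, 0.1641, 0.108]
ee_rot: [[0.145, 0.001, 0.989], [-0.989, 0.0, 0.145], [0.0, -1.0, 0.001]]
wrist_force: [1.2, -1.1, -1.0]
grip_width: 0.199
```

Request:
step_arm:
  motion:
    - [[0.02,-0.18,0],[0,0,0],0]
    - [[0.06,-0.36,0],[0,0,0],0]
    - [[0.12,-0.52,0],[0,0,0],0]
    - [[0.2,-0.62,0],[0,0,0],0]
    - [[0.296,-0.67,0],[0,0,0],0]

```text
time_s: 15.3
position: [0.5675, -0.0046, 0.1075]
ee_rot: [[0.141, -0.002, 0.99], [-0.99, -0.0, 0.141], [0.0, -1.0, -0.002]]
wrist_force: [-0.2, 0.2, -0.1]
grip_width: 0.202
```

Request:
step_arm:
  motion:
    - [[0,0,-0.05],[0,0,0],0]
    - [[0,0,-0.1],[0,0,0],0]
    - [[0,0,-0.16],[0,0,0],0]
    - [[0,0,-0.2],[0,0,0],0]
    - [[0,0,-0.24],[0,0,0],0]

```text
time_s: 15.8
position: [0.5664, -0.001, 0.0468]
ee_rot: [[0.145, -0.003, 0.989], [-0.989, 0.0, 0.145], [-0.001, -1.0, -0.002]]
wrist_force: [0.3, -1.0, -1.0]
grip_width: 0.202
```

Run:
```python
from h import *
s=observe();print(s['time_s'],s['position'],s['ee_rot'].round(3),s['grip_width'])
im=grab_frame('wrist');cv2.imwrite('pics/w9.png',im[:,:,::-1]);print(dishw())
```

```text
15.8 [ 0.56635953 -0.0010028   0.04677819] [[ 0.145 -0.003  0.989]
 [-0.989  0.     0.145]
 [-0.001 -1.    -0.002]] 0.20150898178045173
(0.87, (0.6646623611450195, 0.012554577551782131), 0.06551596522331238, array([0.66865295, 0.01932184], dtype=float32))
```

View pics/w9.png

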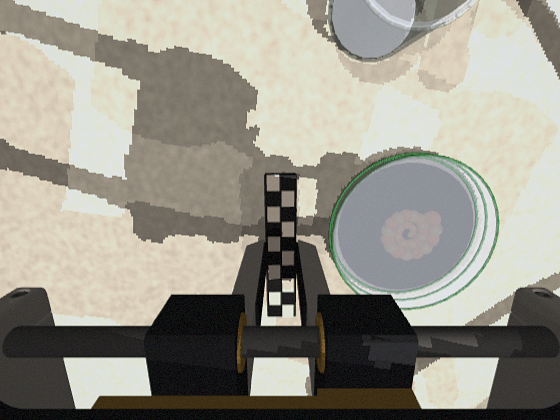

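Request:
step_arm:
  motion:
    - [[0.006,-0.002,-0.05],[0,0,0],0]
    - [[0.006,-0.002,-0.1],[0,0,0],0]
    - [[0.006,-0.002,-0.14],[0,0,0],0]
    - [[0.006,-0.002,-0.162],[0,0,0],0]
    - [[0.006,-0.002,-0.162],[0,0,0],0]

```text
time_s: 16.45
position: [0.5689, -0.0025, 0.0067]
ee_rot: [[0.144, -0.002, 0.99], [-0.99, 0.0, 0.144], [-0.001, -1.0, -0.002]]
wrist_force: [-0.3, -1.2, 0.4]
grip_width: 0.206
```

Request:
step_arm:
  motion:
    - [[0,0,0],[0,0,0],0]
    - [[0,0,0],[0,0,0],0.24]
    - [[0,0,0],[0,0,0],0.28]
    - [[0,0,0],[0,0,0],0.32]
    - [[0,0,0],[0,0,0],0.32]

```text
time_s: 16.95
position: [0.5698, -0.0026, 0.008]
ee_rot: [[0.144, 0.001, 0.99], [-0.99, -0.0, 0.144], [0.0, -1.0, 0.001]]
wrist_force: [0.2, 0.1, 0.4]
grip_width: 0.32
```

Run:
```python
from h import *
s=observe();print(s['time_s'],s['position'],s['ee_rot'].round(3),s['grip_width'])
im=grab_frame('wrist');cv2.imwrite('pics/w10.png',im[:,:,::-1])
```

```text
16.95 [ 0.56981072 -0.00255776  0.00800365] [[ 0.144  0.001  0.99 ]
 [-0.99  -0.     0.144]
 [ 0.    -1.     0.001]] 0.31983640268761737
```

View pics/w10.png

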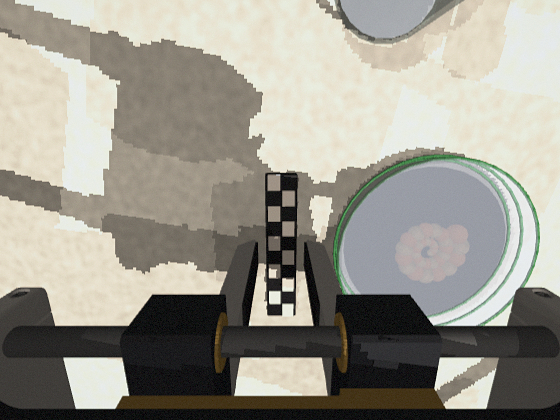

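Request:
step_arm:
  motion:
    - [[0,0,0.05],[0,0,0],0.32]
    - [[0,0,0.15],[0,0,0],0.32]
    - [[0,0,0.3],[0,0,0],0.32]
    - [[-0.1,0,0.45],[0,0,0],0.32]
    - [[-0.25,0,0.6],[0,0,0],0.32]

```text
time_s: 17.5
position: [0.5105, -0.0028, 0.158]
ee_rot: [[0.144, 0.003, 0.99], [-0.99, -0.0, 0.144], [0.001, -1.0, 0.003]]
wrist_force: [-0.3, -0.3, -0.0]
grip_width: 0.319
```

Request:
step_arm:
  motion:
    - [[-0.15,-0.15,0.08],[0,0,0],0.32]
    - [[-0.3,-0.3,0.15],[0,0,0],0.32]
    - [[-0.4,-0.5,0.15],[0,0,0],0.32]
    - [[-0.45,-0.65,0.15],[0,0,0],0.32]
    - [[-0.5,-0.8,0.15],[0,0,0],0.32]

```text
time_s: 18.0
position: [0.3831, -0.204, 0.1949]
ee_rot: [[0.144, 0.003, 0.99], [-0.99, -0.002, 0.144], [0.002, -1.0, 0.002]]
wrist_force: [1.0, -0.1, -0.5]
grip_width: 0.323
```

Run:
```python
from h import *
s=observe();print(s['time_s'],s['position'],s['wrist_force'])
im=grab_frame('top');cv2.imwrite('pics/top11.png',cv2.resize(im[130:230,220:370,::-1],None,fx=5,fy=5,interpolation=cv2.INTER_CUBIC))
for d in outline_of('top','dish')[:1]:
  e=cv2.fitEllipse(max(cv2.findContours(d['mask'].astype(np.uint8),0,1)[0],key=len));D=back('top',e[0],.018);print(d['p'],D)
for d in outline_of('top','scale_bar'):
  r=cv2.minAreaRect(np.argwhere(d['mask'])[:,::-1].astype(np.float32));b=back('top',r[0],.008);print(d['p'],r,b,np.hypot(*(b-D)[:2]))
for k,z in [('bottle_large',.09),('bottle_small',.07),('beaker',.04),('dish_stack',.022)]:
    for d in outline_of('top',k)[:1]:
        v,u=np.nonzero(d['mask']);print(k,d['p'],back('top',(u.mean(),v.mean()),z))
im=grab_frame('side');cv2.imwrite('pics/side11.png',im[:,:,::-1])
```

```text
18.0 [ 0.38312518 -0.20398503  0.1949095 ] [ 0.99802593 -0.07345811 -0.54333797]
0.59 [0.66282982 0.01537791 0.018     ]
0.75 ((222.25291442871094, 228.6117706298828), (32.214176177978516, 6.724844455718994), 12.528807640075684) [0.45830484 0.23390074 0.008     ] 0.29930367774731986
0.74 ((204.00003051757812, 277.0), (7.761139392852783, 32.49977493286133), 75.96376037597656) [0.30968748 0.28950595 0.008     ] 0.44705222736569555
0.58 ((165.50564575195312, 254.03018188476562), (33.012290954589844, 8.079323768615723), 34.38034439086914) [0.38043188 0.40833821 0.008     ] 0.4839074219760468
0.49 ((131.34158325195312, 221.4158477783203), (32.21757507324219, 7.164405822753906), 57.7243537902832) [0.4811518  0.51459002 0.008     ] 0.5312434832556182
0.47 ((297.6351318359375, 192.81080627441406), (6.411561012268066, 29.591815948486328), 80.53767395019531) [5.68866068e-01 4.09779724e-04 8.00000000e-03] 0.09514846779703433
bottle_large 0.84 [0.6786552 0.3801693 0.09     ]
bottle_small 0.93 [ 0.65918444 -0.3836666   0.07      ]
beaker 0.85 [0.60540754 0.15996519 0.04      ]
dish_stack 0.87 [ 0.65036272 -0.1563673   0.022     ]
```

View pics/top11.png

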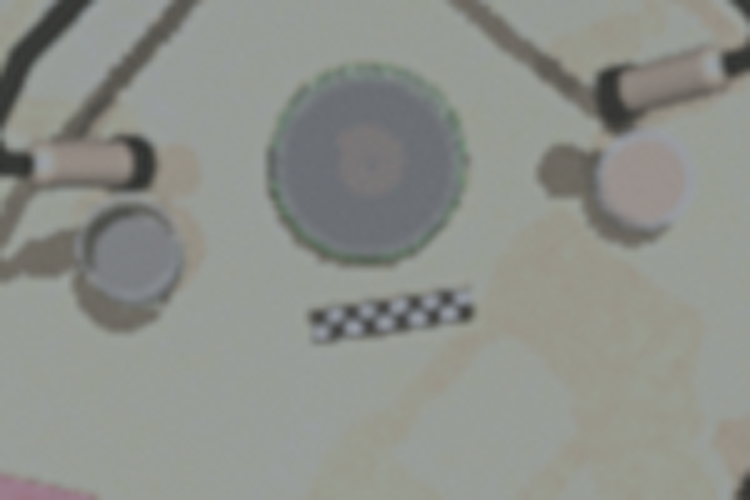

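View pics/side11.png

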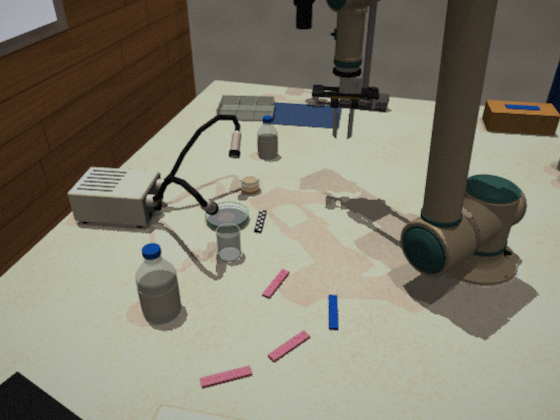

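The dish reads (0.663, 0.015). The bar is 95 mm from it and parallel to the line of heads, and the bystanders have not moved. Handing in.

```bash
python3 -c "
from workcell import *
print(observe()['time_s']);print(hand_in())"
```

```text
18.4
the job is handed in; nothing more can be done
None
```

I slid the dish to the midpoint between the lamp heads and laid the black chequered bar in front of it. The job was handed in at 18.4 s; the hand-in gives no verdict. I pushed the dish flat with the open fingers in two straight runs, around the stack of small dishes. I then gripped the bar, set it down marks up and backed the arm clear.

| Check (top camera) | Measured | Allowed |
|---|---|---|
| Dish centre to light midpoint | about 2 mm: dish (0.663, 0.015), midpoint estimate (0.663, 0.0135) | 10 mm |
| Bar to dish, centre to centre | 95 mm | 85 to 106 mm |
| Bar angle to line of heads | within about 1.2°, read off the picture | 7° |
| Bystander shift | about 2 mm or less, within measurement noise | 12 mm |

- **Light position:** the midpoint comes from fitting the light's given shape to both camera pictures. Fits using different parts of the picture disagreed by up to about 4 mm, still inside the tolerance.
- **Bar angle:** the network's outline of the bar at the end put it at about 9.5°, against about 8.8° by eye. The light sits at about 8.3°, so both readings are well inside the limit.
- **Contact with the light:** I saw no sign of any. The wrist force readings stayed below about 8 N throughout.

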